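# Put the gearbox into the blue gear through its H-gate

## Task

The small green gearbox on the bench has a orange-knobbed selector lever standing in an H-shaped gate. Push the lever with the fingers through neutral, across, and fully home into the slot marked with the blue disc, then leave it there. Do not force the lever, do not let it slip into the gear marked green on the way, and leave the loose parts round the gearbox where they stand.

Things in the scene. Friction and masses are not known exactly. Their poses are not given: they have to be found in the camera images.
- gearbox: Green gearbox fixed to the bench, 150 (x) x 134 (y) x 90 mm high, aluminium gate plate on top. Origin: centre of its underside; x axis along the two lanes of the H, y axis along the neutral cross slot, z up. It stands turned by up to 0.4 rad. An output shaft sticks out to 103 mm from the origin on its +x side, 36 to 56 mm above the bench.
- gate (a point): Centre of the H-gate, on the plate's top face, 90 mm above the bench over the gearbox's origin. Two lanes along the gearbox's x (left lane on its +y side, right on its -y side) are joined only by the cross slot along y at x = 0 (neutral). Elsewhere a solid island between the lanes blocks the lever: it changes lanes only with the knob within about 6 mm of gearbox x = 0.
- knob (a point): Centre of the orange ball knob (34 mm diameter) on the lever, a 10 mm rod (16 mm collar under the knob) that pivots on the gearbox's z axis 17 mm above the bench. Knob 163 mm from the pivot: 180 mm above the bench upright, about 172 mm fully in a gear, then at gearbox x = +-40, y = +-32 mm. It starts anywhere along the left lane (y = +32 mm).
- gear_shift (a joint): Lean of the lever along the gearbox's x axis, rad: 0 neutral, +0.25 fully home at the gearbox's +x end of a lane, -0.25 fully home at the -x end (hard stops). Knob x is about 0.163 m x sin(value). It takes about 1.3 N at the knob to move it and it stays where it is left.
- gear_select (a joint): Sideways lean of the lever, rad: +0.2 right lane (knob towards the gearbox's -y), -0.2 left lane (knob towards +y), hard stops; there is about 0.03 rad of play in the lanes. Knob y is about -0.163 m x sin(value). It takes about 1.3 N at the knob to move it at neutral and it stays where it is left.
- blue_disc: Flat blue enamel disc, 20 mm diameter, 2 mm thick, on the gate plate; origin at the centre of its underside. It marks the gear wanted. It lies beside one of the two ends of the right lane, at gearbox x = +44 or -44 mm, y = -34 mm, nearly under the place of the knob when that gear is fully in.
- green_disc: The same in green, at the other end of the right lane: the gear that the lever must not slip into.
- red_disc: The same in red, at one end of the left lane (gearbox y = +34 mm).
- yellow_disc: The same in yellow, at the other end of the left lane.
- bolt: Loose steel bolt standing on its head, 27 x 24 x 67 mm high, left of the gearbox; origin at the centre of its underside. Bystander.
- nut: Loose hexagon nut lying flat, 34 x 30 x 16 mm high, left of the gearbox; origin at the centre of its underside. Bystander.
- can: Red oil can with a thin spout, 68 x 97 x 159 mm high, standing behind the gearbox at the left; origin at the centre of its underside. Bystander.
- pipe: Rusty brown piece of pipe standing upright, 34 mm diameter, 82 mm high, right of the gearbox; origin at the centre of its underside. Bystander.

How it is judged:
By the outcome, as a careful person would: the job done as asked, in the order asked, and still so for the second after the job is handed in, with the robot touching nothing.
It also fails if it takes over 72 s, if anything falls off the work surface, if the arm or the gripper's body presses on something with over 40 N, if the wrist force passes 120 N, or if a joint passes its speed limit or range.

## Robot

A 7-joint arm with a two-finger parallel gripper is mounted at the origin on a cart in front of the work surface, level with it; the furniture and walls round the work are solid. World frame = base frame: x ahead of the robot, y to its left, z up, the work surface at z = 0. Lengths are in m, angles in rad, forces in N, time in s.
With the tool pointing down it reaches from about 0.425 to 0.95 m from the base axis. Payload 4.7 kg.
Tool frame: the origin (TCP) lies on the centre line of the jaws, within the pads' length; the fingertips stand arm.tip_extent ahead of it and the grasp point (between the pads) lies 8 mm behind it (arm.tip_extent is the distance from the TCP to the fingertips, in m); z points along the fingers, y is the line along which they close (so a half turn about z gives the same grasp; the last joint's range is limited). The gripper opens to 85 mm and grips with 20 to 120 N. Pads are 22 mm wide; open, the fingers measure 114 mm over their backs; the gripper's body (76 mm by 85 mm) begins 54 mm behind the grasp point. The pads swing forward as they close: fully open they stand 13 mm farther back than shut.
Start: joints at [1.074, 0.469, -0.049, 1.532, 0.024, 1.141, -0.082], TCP at [0.304, -0.602, 0.242] pointing down, gripper open.
Joint ranges: [-2.59, 2.59], [-0.33, 1.99], [-1.39, 1.29], [0.1, 2.45], [-1.04, 4.18], [0.21, 1.99], [-2.66, 2.66]. Speed limits (rad/s): [2.57, 2.57, 3.14, 3.14, 3.14, 3.14, 3.14].

## Interface

Orientations are given as a unit quaternion [x, y, z, w].
In Python, from rig import arm, vision, job gives the robot as it stands.
- The arm moves only by the tool servo_tool, never from a script. Its argument "targets" is a list of rows, each a list of 3 entries, a list of its own where there are three numbers: the shift along the world's x, y, z in mm, then the turn, a rotation vector about the world's x, y, z in degrees, then the closure, from 0 (fully open) to 1 (shut). A call has 1 to 20 rows; each row is the pose to reach, as a shift and turn from the pose commanded when the call began; what a row does not reach only later rows make up. A row lasts 1/12 s, in which the tool goes at most 41.7 mm and 7.16 degrees, less where a joint would pass 70% of its speed; a pose out of reach is approached as far as the arm can. A call with a gripper value outside its range is refused whole. The fingers move at their own pace and stop on an object; "squeeze" is the grip in N (left out, the last holds). Time passes only in rows, so rows that repeat a pose let the fingers close. It gives the time, the measured TCP pose, the force, the opening and the grip force at its end, in the units of the state.
- arm.state(): the state, without advancing time (a new reading comes with each control period).
- vision.camera(name): name is "scene" or "top" or "wrist"; returns the picture (480x640x3 uint8, blue, green, red); there is no depth.
- vision.calibration(name): a dict with "K" (3x3 intrinsics, pixels), "rvec" (rotation vector, rad) and "tvec" (3), from world to camera coordinates, as OpenCV has them. Camera axes: x right, y down, z forward; pixel columns grow to the right and rows downward; lengths in m; the calibration is good to about 2 mm. A picture is of the moment at which its call begins: read the wrist's pose just before it. calibration takes no time and is no camera call; for the wrist camera it gives the pose at the moment of the call.
- job.sign_off(): hands the job in; it is judged then, once.
The state is a dict: "time": time; "joint_positions": joint angles; "dq": joint speeds; "joint_torque": joint torques, N m; "eef_pos": TCP position; "eef_rot": TCP orientation; "wrist_force": force on the tool from outside, world axes, zero at the start; "ft_torque": the same for the moment, N m; "width": finger opening in m; "grasp_force": force on a finger pad.
Only numpy, scipy, OpenCV 4.12 (cv2) and the standard library are available. Lean on these libraries where they do the work, as an engineer would, in place of code of your own. Each camera call takes 0.05 s, during which the arm holds its last target. There are 200 camera calls.

## Working session

There is one attempt and no reset: what is moved stays moved. The work goes in short steps, Python scripts to look and compute and a tool call to move; the robot and the scene stay as the last step left them, time stands still between calls to the robot, and variables do not carry over. Pictures are saved under pics/ and viewed, at most 10 in all, crops included, and the job is handed in when it is done.

Besides the shell and the picture viewer there is one more tool, called after "Emit:" by a JSON object that holds its "api" and its "payload". servo_tool: Moves the arm, as the interface text tells. Its arguments: {"type":"object","properties":{"targets":{"type":"array"},"squeeze":{"type":"number"}},"required":["targets"]}

```bash
mkdir -p pics; python3 - <<'E'
from rig import arm, vision, job
import cv2
s=arm.state(); print(s['time'],s['eef_pos'],s['eef_rot'],s['width'],arm.tip_extent)
for n in ('scene','top'):
    cv2.imwrite(f'pics/{n}1.png',vision.camera(n)); c=vision.calibration(n); print(n,c)
E
```

```text
0.0 [ 0.3041328  -0.60194256  0.24123989] [ 9.72764045e-01  2.31795358e-01 -2.63192444e-04 -9.77482305e-04] 0.08565650317996307 0.011
scene {'K': array([[560.37926033,   0.        , 317.45235769],
       [  0.        , 560.37926033, 241.15245274],
       [  0.        ,   0.        ,   1.        ]]), 'rvec': array([ 0.60170976, -2.3554801 ,  1.56982036]), 'tvec': array([0.57700748, 0.21363507, 0.73360538])}
top {'K': array([[517.64570346,   0.        , 315.38172591],
       [  0.        , 517.64570346, 236.83868842],
       [  0.        ,   0.        ,   1.        ]]), 'rvec': array([ 2.16457614, -2.16791449,  0.12597286]), 'tvec': array([0.08667834, 0.62377018, 1.00388518])}
```

View pics/top1.png

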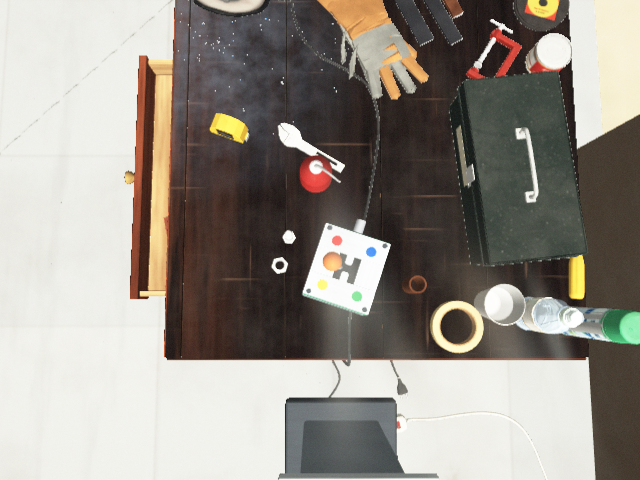

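View pics/scene1.png

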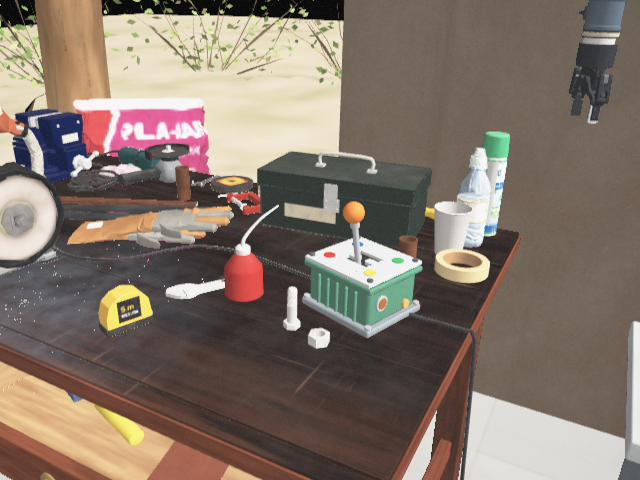

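Top view: the discs are red (337,241), blue (371,252), yellow (323,285) and green (357,296). The orange knob is at (333,262), and the shaft at (361,226) puts +x up the picture. Blue is therefore the +x end of the right lane.

```bash
cat > h.py <<'E'
import numpy as np, cv2
from rig import arm, vision, job
def ray(n,p):
    c=vision.calibration(n); R=cv2.Rodrigues(c['rvec'])[0]
    d=R.T@np.linalg.inv(c['K'])@np.array([p[0],p[1],1.]); return -R.T@c['tvec'],d/np.linalg.norm(d)
def onz(n,p,z):
    o,d=ray(n,p); return o+d*(z-o[2])/d[2]
def blob(img,p,lo,hi,r=18):
    h=cv2.cvtColor(img,cv2.COLOR_BGR2HSV); m=cv2.inRange(h,lo,hi); k=np.zeros_like(m); cv2.circle(k,p,r,255,-1); m&=k
    n,l,st,ce=cv2.connectedComponentsWithStats(m); i=1+np.argmax(st[1:,4]); return ce[i],st[i,4]
KN=((8,120,60),(18,255,255))
def tri(n1,p1,n2,p2):
    o,d=ray(n1,p1);q,e=ray(n2,p2)
    t=np.linalg.lstsq(np.c_[d,-e],q-o,rcond=None)[0]; a=o+d*t[0];b=q+e*t[1]; return (a+b)/2,np.linalg.norm(a-b)
E
python3 - <<'E'
from h import *
t=cv2.imread('pics/top1.png'); s=cv2.imread('pics/scene1.png')
D={'red':((337,241),(0,120,60),(6,255,255),(44,34)),'blue':((371,252),(100,120,60),(130,255,255),(44,-34)),'yel':((323,285),(20,120,60),(32,255,255),(-44,34)),'grn':((357,296),(45,100,60),(85,255,255),(-44,-34))}
W=[];G=[]
for k,(p,lo,hi,g) in D.items():
    c,a=blob(t,p,lo,hi,9); w=onz('top',c,.092); print(k,c,a,w); W.append(w[:2]);G.append(np.array(g)/1e3)
W=np.array(W);G=np.array(G);o=W.mean(0); H=(W-o).T@G; th=np.arctan2(H[1,0]-H[0,1],H[0,0]+H[1,1])
R=np.array([[np.cos(th),-np.sin(th)],[np.sin(th),np.cos(th)]]); print('o',o,'th',th,'res',W-o-G@R.T)
a,A=blob(t,(333,262),*KN); b,B=blob(s,(354,212),*KN); print(a,A,b,B)
k,e=tri('top',a,'scene',b); print(k,e,'gearbox',R.T@(k[:2]-o))
# bystanders
for n,p,z in (('pipe',(417,284),.08),('bolt',(289,237),.06),('nut',(280,265),.016),('can',(316,168),.1),('cup',(502,303),.1)): 
    w=onz('top',p,z); print(n,w,R.T@(w[:2]-o))
c=arm.state(); x,y,z,w=c['eef_rot']; from scipy.spatial.transform import Rotation as Ro; print(Ro.from_quat(c['eef_rot']).as_matrix().round(3))
E
```

```text
red [336.5  240.15] 60 [0.61111766 0.04601482 0.092     ]
blue [370.71232877 251.54794521] 73 [ 0.58937725 -0.018506    0.092     ]
yel [321.04255319 284.38297872] 47 [0.52774276 0.0755384  0.092     ]
grn [358.         296.48275862] 29 [0.50507434 0.00644816 0.092     ]
o [0.558328   0.02737384] th -0.3167129294316493 res [[ 3.88906906e-04  3.55552841e-05]
 [-1.73264109e-04  1.32705668e-04]
 [ 6.37267422e-04  2.15200284e-03]
 [-8.52910220e-04 -2.32026379e-03]]
[329.88275862 260.4137931 ] 145 [352.47447447 212.63063063] 333
[0.56590391 0.06111328 0.17845526] 0.00239846714664122 gearbox [-0.00330885  0.03442086]
pipe [ 0.52839471 -0.10700728  0.08      ] [ 0.01340774 -0.13702015]
bolt [0.62080887 0.13745032 0.06      ] [0.0250906  0.12406108]
nut [0.56857176 0.15753287 0.016     ] [-0.03080306  0.12687584]
can [0.74870804 0.08461507 0.1       ] [0.16308388 0.11368714]
cup [ 0.4926029  -0.26003971  0.1       ] [ 0.0270572  -0.29358857]
[[ 0.893  0.451 -0.001]
 [ 0.451 -0.893  0.002]
 [-0.    -0.002 -1.   ]]
```

```bash
python3 - <<'E'
from h import *
t=cv2.imread('pics/top1.png'); s=cv2.imread('pics/scene1.png')
a,A=blob(t,(333,262),(5,90,60),(20,255,255),13); b,B=blob(s,(354,212),(5,90,60),(20,255,255)); print(a,A,b,B)
k,e=tri('top',a,'scene',b); th=-.3167;R=np.array([[np.cos(th),-np.sin(th)],[np.sin(th),np.cos(th)]])
print(k,e,R.T@(k[:2]-[.5583,.0274]))
print('spout tip',onz('top',(340,182),.159))
cv2.imwrite('pics/crop.png',np.hstack([cv2.resize(t[215:325,290:400],(400,400),interpolation=2),cv2.resize(s[185:295,300:410],(400,400),interpolation=2)]))
E
```

```text
[331.98214286 261.21071429] 280 [353.06282723 212.13874346] 382
[0.56539006 0.05785428 0.17823714] 0.0005668023307882789 [-0.00274699  0.03114782]
spout tip [0.70847225 0.04217206 0.159     ]
```

View pics/crop.png

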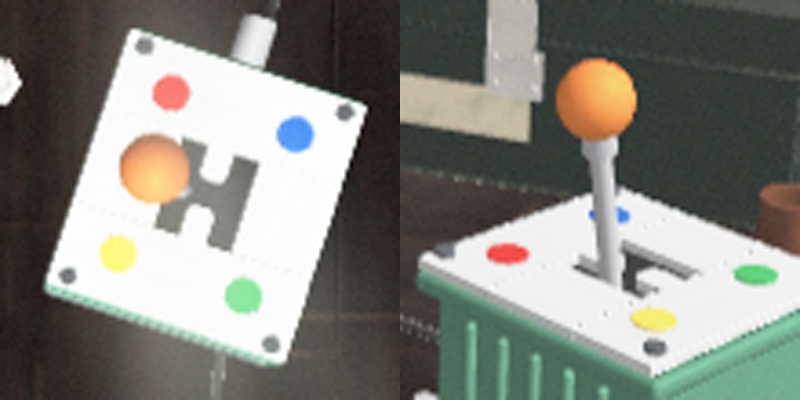

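Emit:
{"api": "servo_tool", "payload": {"targets": [[[0,30,40],[0,0,5],0],[[10,60,60],[0,0,10],0],[[30,95,60],[0,0,15],0],[[50,130,60],[0,0,20],0],[[70,165,60],[0,0,25],0],[[90,200,60],[0,0,30],0],[[105,235,60],[0,0,35],0],[[120,270,60],[0,0,40],0],[[135,305,60],[0,0,45],0],[[150,340,60],[0,0,45],0],[[165,375,60],[0,0,45],0],[[180,410,60],[0,0,45],0],[[195,445,60],[0,0,45],0],[[210,480,60],[0,0,45],0],[[225,515,60],[0,0,45],0],[[235,545,60],[0,0,45],0],[[245,575,60],[0,0,45],0],[[250,600,60],[0,0,45],0],[[250,600,60],[0,0,45],0],[[250,600,60],[0,0,45],0]]}}

```text
time: 1.77
eef_pos: [0.5542, -0.0006, 0.3019]
eef_rot: [0.809, 0.588, -0.0, -0.0]
wrist_force: [-0.1, -0.9, 0.7]
width: 0.0856
grasp_force: 0.0
```

The crop shows the knob at (155,168), i.e. top-view pixel (332.6,261.2). The disc centres are red (337.0,240.6), blue (371.1,251.8), yellow (322.5,284.9) and green (356.8,296.4). I'll refine the gearbox pose with these.

```bash
python3 - <<'E'
from h import *
W=np.array([onz('top',p,.092)[:2] for p in ((337,240.6),(371.1,251.8),(322.5,284.9),(356.8,296.4))]);G=np.array([(44,34),(44,-34),(-44,34),(-44,-34)])/1e3
o=W.mean(0);H=(W-o).T@G; th=np.arctan2(H[1,0]-H[0,1],H[0,0]+H[1,1]);R=np.array([[np.cos(th),-np.sin(th)],[np.sin(th),np.cos(th)]])
print(o,th,abs(W-o-G@R.T).max())
k,e=tri('top',(332.4,261.2),'scene',(353.3,212.0)); print(k,e,R.T@(k[:2]-o))
s=arm.state()['eef_pos']
for g in ((0,.032),(0,0),(0,-.032),(.040,-.032)): p=o+R@g; print(g,p.round(4),((p-s[:2])*1e3).round(1))
E
```

```text
[0.55779072 0.02683548] -0.3218008712971126 0.00019819405101655085
[0.56536999 0.05712114 0.17824187] 0.0006469009659761622 [-0.00238841  0.03112816]
(0, 0.032) [0.5679 0.0572] [13.7 57.8]
(0, 0) [0.5578 0.0268] [ 3.6 27.5]
(0, -0.032) [ 0.5477 -0.0035] [-6.5 -2.9]
(0.04, -0.032) [ 0.5856 -0.0162] [ 31.4 -15.5]
```

Emit:
{"api": "servo_tool", "payload": {"targets": [[[5,20,0],[0,0,0],0],[[10,40,0],[0,0,0],0],[[14,59,0],[0,0,0],0],[[14,59,0],[0,0,0],0],[[14,59,-25],[0,0,0],0],[[14,59,-50],[0,0,0],0],[[14,59,-75],[0,0,0],0],[[14,59,-100],[0,0,0],0],[[14,59,-120],[0,0,0],0],[[14,59,-131],[0,0,0],0],[[14,59,-131],[0,0,0],0],[[14,59,-131],[0,0,0],0]], "squeeze": 20}}

```text
time: 2.77
eef_pos: [0.5686, 0.0555, 0.1714]
eef_rot: [0.81, 0.586, -0.0, 0.0]
wrist_force: [0.1, 0.7, 0.5]
width: 0.0853
grasp_force: 0.0
```

```bash
python3 - <<'E'
from h import *
for n in ('top','scene'): cv2.imwrite(f'pics/{n}2.png',vision.camera(n))
t=cv2.imread('pics/top2.png')[190:310,280:400]; s=cv2.imread('pics/scene2.png')[120:300,280:460]
cv2.imwrite('pics/c2.png',np.hstack([cv2.resize(t,(400,400)),cv2.resize(s,(400,400))]))
E
```

```text
(no output)
```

View pics/c2.png

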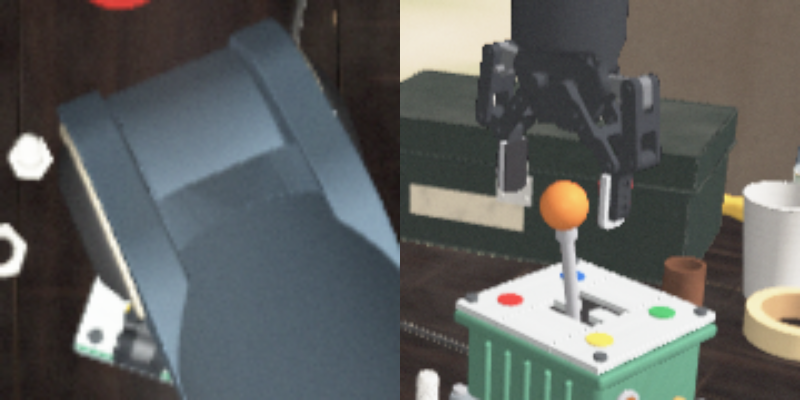

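The scene crop shows the knob (565,205) between the open fingers, with the tips straddling it. The lever hasn't moved, so I'll close on it.

Emit:
{"api": "servo_tool", "payload": {"targets": [[[0,1,0],[0,0,0],0.2],[[0,1,0],[0,0,0],0.35],[[0,1,0],[0,0,0],0.45],[[0,1,0],[0,0,0],0.5],[[0,1,0],[0,0,0],0.55],[[0,1,0],[0,0,0],0.6],[[0,1,0],[0,0,0],0.65],[[0,1,0],[0,0,0],0.65],[[0,1,0],[0,0,0],0.65]], "squeeze": 20}}

```text
time: 3.62
eef_pos: [0.5683, 0.0578, 0.1715]
eef_rot: [0.81, 0.586, 0.0, -0.0]
wrist_force: [-1.6, 0.1, 2.7]
width: 0.0326
grasp_force: 19.8
```

Emit:
{"api": "servo_tool", "payload": {"targets": [[[-1,-4,0],[0,0,0],0.65],[[-2.5,-8,1],[0,0,0],0.65],[[-4,-12,2],[0,0,0],0.65],[[-5,-16,2.5],[0,0,0],0.65],[[-6.5,-20,3],[0,0,0],0.65],[[-8,-24,3],[0,0,0],0.65],[[-9.5,-28,3],[0,0,0],0.65],[[-10,-30,3],[0,0,0],0.65],[[-10,-30,3],[0,0,0],0.65]]}}

```text
time: 4.37
eef_pos: [0.5584, 0.0265, 0.1745]
eef_rot: [0.81, 0.586, -0.0, 0.0]
wrist_force: [-1.1, 1.2, 3.0]
width: 0.0329
grasp_force: 20.0
```

Low force, and it's moving as planned. Now the second half.

Emit:
{"api": "servo_tool", "payload": {"targets": [[[-1,-4,0],[0,0,0],0.65],[[-2.5,-8,0],[0,0,0],0.65],[[-4,-12,-0.5],[0,0,0],0.65],[[-5,-16,-1],[0,0,0],0.65],[[-6.5,-20,-1.5],[0,0,0],0.65],[[-8,-24,-2],[0,0,0],0.65],[[-9.5,-28,-3],[0,0,0],0.65],[[-10.5,-30,-3],[0,0,0],0.65],[[-10.5,-30,-3],[0,0,0],0.65]]}}

```text
time: 5.12
eef_pos: [0.5476, -0.0036, 0.171]
eef_rot: [0.81, 0.586, -0.0, 0.0]
wrist_force: [0.6, -0.1, 1.1]
width: 0.0326
grasp_force: 20.0
```

```bash
python3 - <<'E'
from h import *
cv2.imwrite('pics/scene3.png',vision.camera('scene'))
s=cv2.imread('pics/scene3.png')[120:300,280:460]
cv2.imwrite('pics/c3.png',cv2.resize(s,(600,600),interpolation=2))
E
```

```text
(no output)
```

View pics/c3.png

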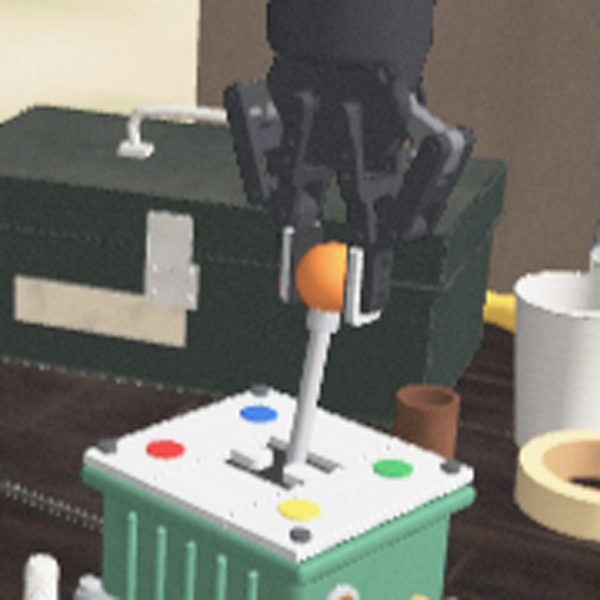

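The lever now leans over the right lane at neutral, still held by the knob (325,275). Next I push it along +x towards blue.

Emit:
{"api": "servo_tool", "payload": {"targets": [[[3,-1,0],[0,0,0],0.65],[[7,-2,0],[0,0,0],0.65],[[11,-3.5,-0.5],[0,0,0],0.65],[[15,-5,-0.5],[0,0,0],0.65],[[19,-6,-1],[0,0,0],0.65],[[23,-7.5,-2],[0,0,0],0.65],[[27,-9,-2.5],[0,0,0],0.65],[[31,-10.5,-3.5],[0,0,0],0.65],[[34,-11.5,-4],[0,0,0],0.65],[[34,-11.5,-4],[0,0,0],0.65]]}}

```text
time: 6.0
eef_pos: [0.5827, -0.0144, 0.1673]
eef_rot: [0.81, 0.586, 0.0, 0.0]
wrist_force: [-2.6, -1.3, 3.3]
width: 0.0325
grasp_force: 20.2
```

Emit:
{"api": "servo_tool", "payload": {"targets": [[[1,-0.5,-0.5],[0,0,0],0.65],[[2,-0.7,-1],[0,0,0],0.65],[[3,-1,-1],[0,0,0],0.65],[[3,-1,-1],[0,0,0],0.65]]}}

```text
time: 6.33
eef_pos: [0.585, -0.015, 0.1665]
eef_rot: [0.81, 0.586, 0.0, 0.0]
wrist_force: [-3.7, -0.9, 3.3]
width: 0.0325
grasp_force: 20.3
```

Emit:
{"api": "servo_tool", "payload": {"targets": [[[1,-0.3,0],[0,0,0],0.65],[[1,-0.3,0],[0,0,0],0.65],[[1,-0.3,0],[0,0,0],0.65]]}}

```text
time: 6.58
eef_pos: [0.5859, -0.0153, 0.1661]
eef_rot: [0.81, 0.586, 0.0, -0.0]
wrist_force: [-3.2, -0.4, 1.6]
width: 0.0328
grasp_force: 20.3
```

Emit:
{"api": "servo_tool", "payload": {"targets": [[[1,-0.3,0],[0,0,0],0.65],[[1,-0.3,0],[0,0,0],0.65],[[1,-0.3,0],[0,0,0],0.65]]}}

```text
time: 6.83
eef_pos: [0.5866, -0.0155, 0.166]
eef_rot: [0.81, 0.586, -0.0, -0.0]
wrist_force: [-4.0, -0.8, 0.5]
width: 0.0326
grasp_force: 20.2
```

Emit:
{"api": "servo_tool", "payload": {"targets": [[[1,-0.3,0],[0,0,0],0.65],[[1,-0.3,0],[0,0,0],0.65],[[1,-0.3,0],[0,0,0],0.65]]}}

```text
time: 7.08
eef_pos: [0.5875, -0.0157, 0.166]
eef_rot: [0.81, 0.586, -0.0, -0.0]
wrist_force: [-5.1, 0.6, -0.8]
width: 0.0328
grasp_force: 20.2
```

Emit:
{"api": "servo_tool", "payload": {"targets": [[[1,-0.3,0],[0,0,0],0.65],[[2,-0.6,0],[0,0,0],0.65],[[2,-0.6,0],[0,0,0],0.65],[[2,-0.6,0],[0,0,0],0.65]]}}

```text
time: 7.42
eef_pos: [0.5889, -0.0162, 0.1657]
eef_rot: [0.81, 0.587, -0.001, -0.001]
wrist_force: [-5.9, 1.6, -0.9]
width: 0.0326
grasp_force: 20.1
```

The force is rising slowly, so the lever is probably at its stop. I'll open the fingers and measure.

Emit:
{"api": "servo_tool", "payload": {"targets": [[[-1,0.3,0],[0,0,0],0.6],[[-2,0.6,0],[0,0,0],0.45],[[-2,0.6,0],[0,0,0],0.2],[[-2,0.6,0],[0,0,0],0],[[-2,0.6,0],[0,0,0],0],[[-2,0.6,0],[0,0,0],0],[[-2,0.6,20],[0,0,0],0],[[-2,0.6,45],[0,0,0],0],[[-2,0.6,75],[0,0,0],0],[[-2,0.6,110],[0,0,0],0],[[-20,-20,130],[0,0,0],0],[[-40,-50,130],[0,0,0],0],[[-60,-90,130],[0,0,0],0],[[-80,-125,130],[0,0,0],0],[[-90,-160,130],[0,0,0],0],[[-90,-195,130],[0,0,0],0],[[-90,-230,130],[0,0,0],0],[[-90,-260,130],[0,0,0],0],[[-90,-260,130],[0,0,0],0]]}}

```text
time: 9.0
eef_pos: [0.4983, -0.2848, 0.296]
eef_rot: [0.813, 0.582, -0.001, 0.002]
wrist_force: [-0.7, -0.8, -0.7]
width: 0.0849
grasp_force: 0.0
```

```bash
python3 - <<'E'
from h import *
for n in ('top','scene'): cv2.imwrite(f'pics/{n}4.png',vision.camera(n))
t=cv2.imread('pics/top4.png')[205:325,290:410]; s=cv2.imread('pics/scene4.png')[180:300,290:410]
cv2.imwrite('pics/c4.png',np.hstack([cv2.resize(t,(400,400),interpolation=2),cv2.resize(s,(400,400),interpolation=2)]))
o=np.array([.55779,.02684]);th=-.3218;R=np.array([[np.cos(th),-np.sin(th)],[np.sin(th),np.cos(th)]])
c=vision.calibration('scene')
for g in ((.0395,-.0315,.172),(.0355,-.0315,.173)):
    w=np.r_[o+R@g[:2],g[2]]
    for n in ('top','scene'):
        c=vision.calibration(n); print(g,n,cv2.projectPoints(w,c['rvec'],c['tvec'],c['K'],None)[0].ravel())
a,A=blob(cv2.imread('pics/top4.png'),(370,250),(5,90,60),(20,255,255),25); b,B=blob(cv2.imread('pics/scene4.png'),(362,207),(5,90,60),(20,255,255),30)
k,e=tri('top',a,'scene',b); print(a,A,b,B,k,e,R.T@(k[:2]-o))
E
```

```text
(0.0395, -0.0315, 0.172) top [374.14426667 250.06604438]
(0.0395, -0.0315, 0.172) scene [360.13414877 200.51366499]
(0.0355, -0.0315, 0.173) top [373.51375982 252.20068047]
(0.0355, -0.0315, 0.173) scene [361.96692106 200.54059984]
[373.79699248 248.87593985] 266 [359.95297806 199.60501567] 319 [ 0.58644455 -0.01509044  0.17358592] 0.0016966167670525716 [ 0.04044518 -0.03071534]
```

View pics/c4.png

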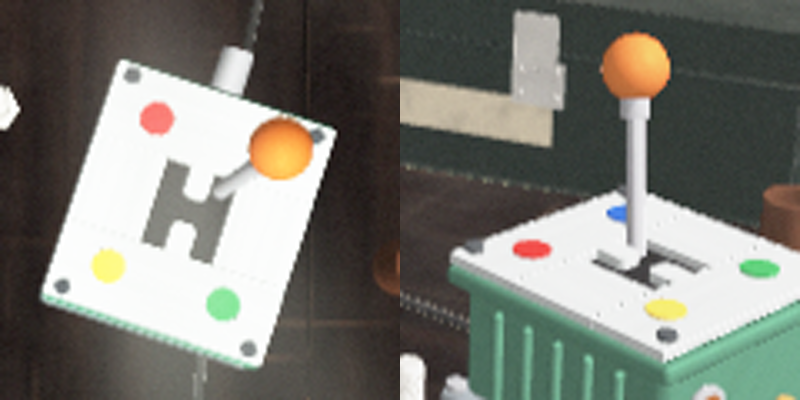

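The knob now covers the blue disc at crop (280,148). It measures gearbox (40.4, -30.7) mm, which is fully home, and the arm is clear. I'm handing it in.

```bash
python3 -c "
from rig import job; print(job.sign_off())"
```

```text
the job is handed in; nothing more can be done
None
```

The lever is fully home in the blue-marked slot, with the knob measured at gearbox x ≈ +40 mm, y ≈ −31 mm. It never went toward the green gear, I steered clear of the loose parts (not re-measured), and the job is handed in with the arm clear after about 9 s.

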